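# Seat the easel mast foot on its four studs

### The arm

A 7-joint arm with a two-finger parallel gripper is mounted at the origin on a cart in front of the work surface, level with it; the furniture and walls round the work are solid. World frame = base frame: x ahead of the robot, y to its left, z up, the work surface at z = 0. Lengths are in m, angles in degrees, forces in N, time in s.
With the tool pointing down it reaches from about 0.35 to 0.775 m from the base axis. Payload 3.1 kg.
Tool frame: the origin (TCP) lies on the centre line of the jaws, within the pads' length; the fingertips stand 17 mm ahead of it and the grasp point (between the pads) lies 2 mm behind it (robot.tip_reach is the distance from the TCP to the fingertips, in m); z points along the fingers, y is the direction in which the jaws open and shut (so a half turn about z gives the same grasp; the last joint's range is limited). The gripper opens to 85 mm and grips with 20 to 120 N. Pads are 22 mm wide; open, the fingers measure 114 mm over their backs; the gripper's body (76 mm by 85 mm) begins 54 mm behind the grasp point. The pads swing forward as they close: fully open they stand 13 mm farther back than shut.
Start: joints at [-69.597, 17.813, 0.802, 86.603, -0.252, 75.585, -1.558], TCP at [0.213, 0.507, 0.248] pointing down, gripper open.
Joint ranges: [-154.91, 154.91], [-16.99, 109.72], [-72.82, 74.43], [7.12, 147.25], [-82.49, 262.49], [11.32, 116.49], [-174.64, 174.64]. Speed limits (degrees/s): [159.86, 159.86, 180, 180, 180, 180, 180].

### API

Orientations are given as [roll, pitch, yaw] about the fixed x, y, z axes, in that order (R = Rz(yaw) Ry(pitch) Rx(roll)).
In Python, from station import robot, fingers, vision, workorder, recognise gives the robot as it stands. Calls block until the motion is done:
- robot.move_to(position, orientation): joint-space move of the TCP to a pose.
- robot.line_to(position, orientation=None, velocity=0.15, f_stop=None): straight line of the TCP; orientation=None keeps the orientation; velocity is the mean speed in m/s. With f_stop (N) it stops when the force on the tool has changed by that much, and returns True; else False.
- robot.move_j(angles): joint-space move.
- fingers.gripper_to(opening, force=None): opening from 0.0 (shut) to 1.0 (fully open); force is the grip in N (None keeps the last); returns when the fingers have stopped.
- robot.pause(seconds).
- robot.inverse_kinematics(position, orientation): joint angles nearest the present ones, or None.
- vision.grab_frame(name): name is "side" or "top"; returns the picture (384x512x3 uint8, red, green, blue); there is no depth.
- vision.calibration(name): a dict with "mtx" (3x3 intrinsics, pixels), "extrinsics" (4x4, takes a point from world to camera coordinates). Camera axes: x right, y up, looking along -z (the intrinsics and any distortion apply to the point x, -y, -z); pixel columns grow to the right and rows downward; lengths in m; the calibration is good to about 2 mm. A picture is of the moment at which its call begins. calibration takes no time and is no camera call.
A pose or a line that the arm cannot do raises robot.PlanningError and nothing moves.
- workorder.close_job(): hands the job in, once; it reports no verdict.
Trained networks look in the newest picture that a camera, given by its name, has taken for a name from the list of things; names that differ only in an ending like _2 or _b are one class to them, and where a whole thing is asked for, a point or a joint stands for the part that bears it (a point fixed in the world has none). Each returns a list of dicts, best first, with "p" (0 to 1); they miss things now and then, are a little off and sometimes report something else, mostly with a low value. They report only what shows in the picture. A call takes as long as a camera call.
- recognise(label, camera): "rect" ([centre column, centre row, width, height] in pixels, round what is visible of it).
Readings, each from a call of its own:
- robot.current_time_s(): time.
- robot.current_joint_positions(): joint angles.
- robot.current_dq(): joint speeds.
- robot.current_joint_torque(): joint torques, N m.
- robot.current_tool_pos(): TCP position.
- robot.current_eef_rot(): TCP orientation.
- robot.current_contact_force(): force on the tool from outside, world axes, zero at the start.
- robot.current_torque(): the same for the moment, N m.
- robot.current_finger_gap(): opening from 0.0 (shut) to 1.0 (fully open).
Only numpy, scipy, OpenCV 4.12 (cv2) and the standard library are available. Lean on these libraries where they do the work, as an engineer would, in place of code of your own. Each camera call takes 0.05 s, during which the arm holds its last target. There are 200 camera calls.

### The job

Pick up the square-plated foot of the small easel mast by its wooden stub, set it upright on the round studded base, and feel by turning it under light pressure where all four studs enter its holes. Then press it down steadily against the stiff centre pad until the plate lies flush on the base, and let go. Be gentle (never press the foot on the base harder than about 30 N), never tip it over, and leave the tape roll, dropper bottle and muller alone.

Things in the scene. Friction and masses are not known exactly. Their poses are not given: they have to be found in the camera images.
- foot_mid (a point): Loose mast foot, 0.25 to 0.49 kg: a metal plate 100 x 100 x 8 mm with an upright wooden stub 30 x 30 mm at its centre, sides parallel. The bare wood, where to grip, spans 14 to 60 mm (its top) above the underside; below it is a 42 mm square metal socket. Point: on the axis, 30 mm above the underside; z up, x and y along the plate's sides.
- foot_holes (a point): Centre of the same foot's plate, on the axis at its underside; same axes. Four through holes of 15 mm diameter lie at x = +/-30 mm, y = +/-30 mm from here, so the foot fits the studs at every quarter turn.
- base_face (a point): Fixed base: a round grey foot 114 mm across with a lug on its rim, and on it a dark hub disc 108 mm across whose top face is 24 mm above the table. Point: centre of that face; z up, x toward the lug. With the plate flush on the face, foot_mid is 30 mm above this point.
- base_studs (a point): Point on the base's axis level with the stud tops, 18 mm above the face; axes as base_face, NOT the studs'. Four studs, 12 mm diameter, top 3 mm tapered to 8 mm, form a 60 x 60 mm square about the axis. The hub is clamped fast with that square turned counter-clockwise (from above) from these x, y axes by an unmeasured 0.15 to 1.40 rad: see or feel it.
- base_pad (a point): Point on the base's axis at the top of the centre pad as found: a black rubber-faced disc 40 mm across, 8 mm proud of the face. It is stiff: it slides down only under a push of about 8 N (the foot's weight alone does not move it), and then stays where it is left.
- tape: Bystander: roll of masking tape lying flat, 104 mm across, 25 mm tall; origin at the centre of its underside.
- dropper: Bystander: small dropper bottle, 34 mm across, 102 mm tall; origin at the centre of its underside.
- muller: Bystander: glass muller with a brown turned handle, 60 mm across, 104 mm tall; origin at the centre of its underside.

How it is judged (in metres and radians):
On the way, in this order (a step that is already met when the one before it is completed fails the run):
1. the foot is lifted clear of the table, more than 30 mm (height (world z) of foot_mid above 0.06 m), for 0.2 s.
2. all four studs have entered the holes (underside less than 12 mm above the base's face, centred) (horizontal distance between foot_mid and base_face below 0.0035 m and z of foot_mid in the frame of base_face below 0.042 m), for 0.1 s.
At the end, for the whole second after the job is handed in: The foot stands upright (within 0.06 rad) on the base, centred within 3.5 mm, its underside within 2.5 mm of the base's face with the studs through its holes, released and at rest (horizontal distance between foot_mid and base_face below 0.0035 m and z of foot_mid in the frame of base_face below 0.0325 m and angle between foot_mid's own z axis and vertical below 0.06 rad and linear speed of foot below 0.02 m/s); the robot touches nothing.
It fails at once if the foot is pressed on the base with more than 50 N (contact force between foot and base above 50 N).
It fails at once if the foot is tipped by more than 0.6 rad (angle between foot_mid's own z axis and vertical above 0.6 rad).
It fails at once if the tape roll, dropper bottle or muller is moved more than 30 mm (distance of any of tape, dropper, muller from where it was at the start of the episode above 0.03 m).
It also fails if it takes over 72 s, if anything falls off the work surface, if the arm or the gripper's body presses on something with over 40 N, if the wrist force passes 120 N, or if a joint passes its speed limit or range.

## Working session

There is one attempt and no reset: what is moved stays moved. The work goes in short steps, each a Python script; the robot and the scene stay as the last script left them, time stands still between calls to the robot, and variables do not carry over. Pictures are saved under pics/ and viewed, about 8 in all and at most 12, crops included, and the job is handed in when it is done.

```bash
mkdir -p pics; ls
python3 - <<'E'
from station import robot, fingers, vision, workorder, recognise
import cv2
for n in("side","top"):
    im=vision.grab_frame(n); cv2.imwrite(f"pics/{n}0.png",im[:,:,::-1])
    c=vision.calibration(n); print(n,c)
    for l in("foot_mid","base_face","tape","dropper","muller"):
        print(l,[( [round(float(x)) for x in d["rect"]],round(d["p"],2)) for d in recognise(l,n)[:3]])
print(robot.current_time_s(), robot.tip_reach, robot.current_eef_rot())
E
```

```text
pics
side {'mtx': array([[428.91549111,   0.        , 257.11180518],
       [  0.        , 428.91549111, 196.14980493],
       [  0.        ,   0.        ,   1.        ]]), 'extrinsics': array([[ 0.85669757, -0.51553341, -0.01716312, -0.31110722],
       [ 0.29165766,  0.45668718,  0.84045977, -0.33976042],
       [-0.42544691, -0.72502561,  0.54160206, -0.43182264],
       [ 0.        ,  0.        ,  0.        ,  1.        ]])}
foot_mid [([275, 200, 52, 44], 0.56)]
base_face [([200, 218, 66, 48], 0.97)]
tape [([139, 258, 60, 46], 0.84), ([348, 185, 20, 44], 0.42)]
dropper [([348, 185, 20, 46], 0.68)]
muller [([323, 166, 27, 45], 0.79)]
top {'mtx': array([[424.41588722,   0.        , 248.81098817],
       [  0.        , 424.41588722, 191.64695036],
       [  0.        ,   0.        ,   1.        ]]), 'extrinsics': array([[ 0.012504  , -0.99980346,  0.01538468,  0.29586311],
       [ 0.98195527,  0.01518141,  0.18850296, -0.51264028],
       [-0.18869948,  0.01275003,  0.98195211, -1.00990922],
       [ 0.        ,  0.        ,  0.        ,  1.        ]])}
foot_mid [([245, 160, 50, 51], 0.72)]
base_face [([229, 224, 43, 54], 0.64)]
tape [([247, 283, 44, 37], 0.67)]
dropper [([275, 112, 14, 21], 0.56)]
muller [([238, 109, 28, 30], 0.78), ([245, 161, 54, 49], 0.73)]
0.6 0.017 [1.79994903e+02 1.50425203e-03 1.57211847e+02]
```

Run:
```python
import cv2
a=cv2.imread("pics/top0.png")[80:310,160:340]; b=cv2.imread("pics/side0.png")[130:290,100:380]
cv2.imwrite("pics/topc.png",cv2.resize(a,None,fx=2.6,fy=2.6,interpolation=cv2.INTER_CUBIC))
cv2.imwrite("pics/sidec.png",cv2.resize(b,None,fx=2.8,fy=2.8,interpolation=cv2.INTER_CUBIC))
```

```text
(no output)
```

View pics/topc.png

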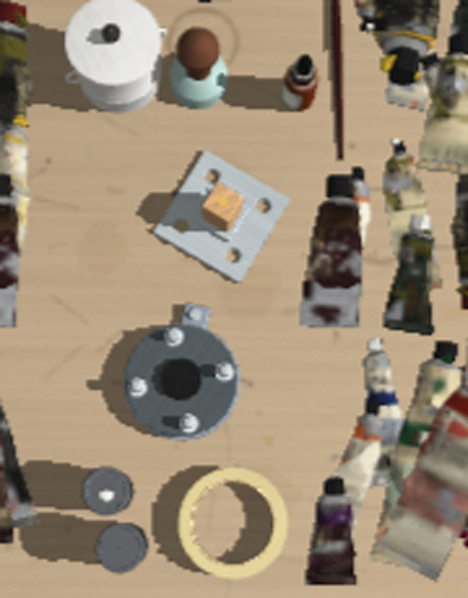

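View pics/sidec.png

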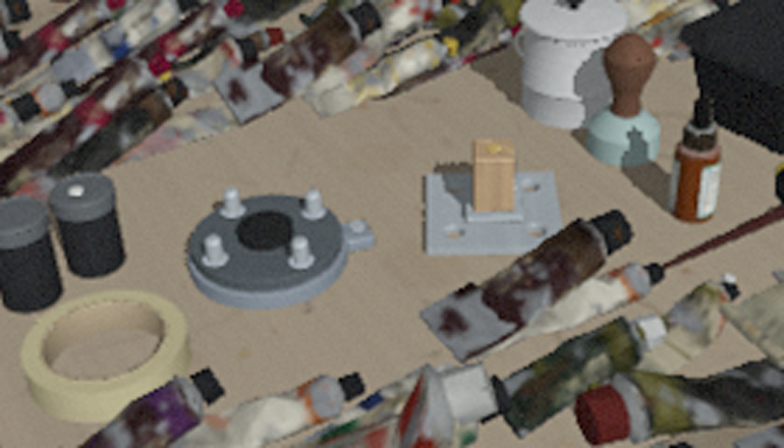

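The top crop shows the foot's plate corners at (203,151), (290,202), (238,282) and (152,230). The four stud tops are at (174,335), (226,369), (189,423) and (138,385), with the lug at (195,315). The side crop agrees on the layout. I'll fit both poses using both cameras.

```bash
cat > geo.py <<'E'
import numpy as np
from scipy.optimize import least_squares
from station import vision
CAL={n:vision.calibration(n) for n in("side","top")}
def proj(n,P):
    c=CAL[n];P=np.atleast_2d(P);q=(c["extrinsics"]@np.c_[P,np.ones(len(P))].T)[:3]
    u=c["mtx"]@np.array([q[0],-q[1],-q[2]]);return (u[:2]/u[2]).T
def plane(n,px,z):
    c=CAL[n];E=c["extrinsics"];d=np.linalg.inv(c["mtx"])@[px[0],px[1],1];d=E[:3,:3].T@[d[0],-d[1],-d[2]]
    o=-E[:3,:3].T@E[:3,3];return o+d*(z-o[2])/d[2]
def uncrop(pts,off,s): return (np.array(pts)+.5)/s-.5+np.array(off)
def place(p,L):
    c,s=np.cos(p[2]),np.sin(p[2]);L=np.array(L,float)
    return np.c_[p[0]+c*L[:,0]-s*L[:,1],p[1]+s*L[:,0]+c*L[:,1],L[:,2]]
def fit(obs,p0):  # obs: list of (cam, pixels Nx2, candidates model) matched to nearest
    def r(p):
        o=[]
        for n,px,M in obs:
            q=proj(n,place(p,M));o.append(np.array([q[np.argmin(((q-a)**2).sum(1))]-a for a in px]).ravel())
        return np.concatenate(o)
    best=min((least_squares(r,[p0[0],p0[1],a],loss="soft_l1") for a in np.linspace(0,np.pi/2,7)[:-1]),key=lambda s:s.cost)
    return best.x,r(best.x)
E
python3 - <<'E'
from geo import *
sq=lambda h,z:[(h*a,h*b,z) for a in(-1,1) for b in(-1,1)]
T=lambda p:uncrop(p,(160,80),2.6); S=lambda p:uncrop(p,(100,130),2.8)
ft=T([(203,151),(290,202),(238,282),(152,230)]);fs=S([(426,174),(556,173),(562,250),(426,252)])
ht=T([(213,177),(264,206),(233,255),(180,226)])
bt=T([(174,333),(226,368),(189,421),(138,383)]);bs=S([(232,191),(316,191),(211,238),(301,238)])
for name,ot,os_,M,z in(("foot",ft,fs,sq(.05,.008),.008),("base",bt,bs,sq(.03,.042),.042)):
    for lab,obs in(("both",[("top",ot,M),("side",os_,M)]),("top",[("top",ot,M)]),("side",[("side",os_,M)])):
        p0=plane("top",ot.mean(0),z)
        x,r=fit(obs,p0);print(name,lab,x[:2].round(4),np.degrees(x[2]).round(1)%90,"rms px",np.sqrt((r**2).mean()).round(2))
lt=plane("top",T([(196,316)])[0],.01);ls=plane("side",S([(362,238)])[0],.01);print("lug",lt,ls)
print("stub top",plane("top",T([(222,206)])[0],.045),plane("side",S([(494,149)])[0],.06))
for n,px in(("tape",T([(233,522)])[0]),("dropper",T([(300,95)])[0]),("muller",T([(200,85)])[0])):print(n,plane("top",px,.01).round(3))
for n,px in(("tank",T([(110,90)])[0]),("cup1",T([(107,490)])[0]),("cup2",T([(121,547)])[0])):print(n,plane("top",px,.05).round(3))
E
```

```text
foot both [0.5943 0.312 ] 58.5 rms px 0.94
foot top [0.5928 0.3144] 59.1 rms px 0.46
foot side [0.5946 0.309 ] 58.3 rms px 0.57
base both [0.4284 0.3491] 55.5 rms px 0.63
base top [0.4266 0.3492] 55.7 rms px 0.19
base side [0.43   0.3494] 55.2 rms px 0.5
lug [0.48989921 0.33742406 0.01      ] [0.49358245 0.32767278 0.01      ]
stub top [0.59287501 0.31347601 0.045     ] [0.59731501 0.31159366 0.06      ]
tape [0.291 0.298 0.01 ]
dropper [0.722 0.235 0.01 ]
muller [0.731 0.338 0.01 ]
tank [0.708 0.426 0.05 ]
cup1 [0.32  0.416 0.05 ]
cup2 [0.269 0.401 0.05 ]
```

Run:
```python
from station import robot, fingers, vision
import cv2,numpy as np
x,y=.594,.312
q=lambda a:[180,0,a]
robot.move_to([x,y,.16],q(148.5)); print(robot.current_joint_positions()); 
robot.line_to([x,y,.041],q(58.5) if 0 else None,velocity=.1)
print(robot.current_contact_force())
fingers.gripper_to(0.15,force=20); print("gap",robot.current_finger_gap())
fingers.gripper_to(1.0)
robot.line_to([x,y,.041],q(58.5),velocity=.05)
print("yaw",robot.current_eef_rot(),robot.current_joint_positions())
fingers.gripper_to(0.15,force=20); print("gap",robot.current_finger_gap(),robot.current_time_s())
fingers.gripper_to(1.0)
cv2.imwrite("pics/a.png",vision.grab_frame("side")[:,:,::-1])
```

```text
[-36.8903367   35.4427825   12.67827121  73.06468747  -7.82155938
  72.28213046  34.59554209]
[ 0.29515796  0.02254662 -0.07313735]
gap 0.35003716887116343
yaw [-1.79992729e+02 -6.01451287e-03  5.85199991e+01] [-48.75851306  44.90079322  32.94729233  80.71211393 -25.79647584
  61.94952918 -42.77517993]
gap 0.34802758440004045 6.9333
```

Run:
```python
from station import robot, fingers, vision
import cv2,numpy as np
f0=robot.current_contact_force()
fingers.gripper_to(0.15,force=70); print("gap",robot.current_finger_gap())
robot.line_to([.594,.312,.125],velocity=.1); robot.pause(.4)
print("dF",robot.current_contact_force()-f0,robot.current_torque())
robot.line_to([.4284,.3491,.125],[180,0,55.5],velocity=.12); robot.pause(.3)
print(robot.current_tool_pos(),robot.current_eef_rot(),robot.current_joint_positions().round(),robot.current_time_s())
for n,(r,c) in(("side",(130,120)),("top",(150,160))):
    im=vision.grab_frame(n)[:,:,::-1]; cv2.imwrite(f"pics/{n}1.png",im)
    cv2.imwrite(f"pics/{n}1c.png",cv2.resize(im[r:r+140,c:c+180],None,fx=4,fy=4,interpolation=cv2.INTER_CUBIC))
```

```text
gap 0.3463596380918864
dF [ 0.0657743  -0.23178411 -4.52484155] [-0.04505198  0.01024201  0.01551235]
[0.42869007 0.34893898 0.12494693] [1.79988609e+02 1.30868413e-03 5.54729769e+01] [-68.  27.  38.  97. -19.  62. -59.] 11.375
```

View pics/side1c.png

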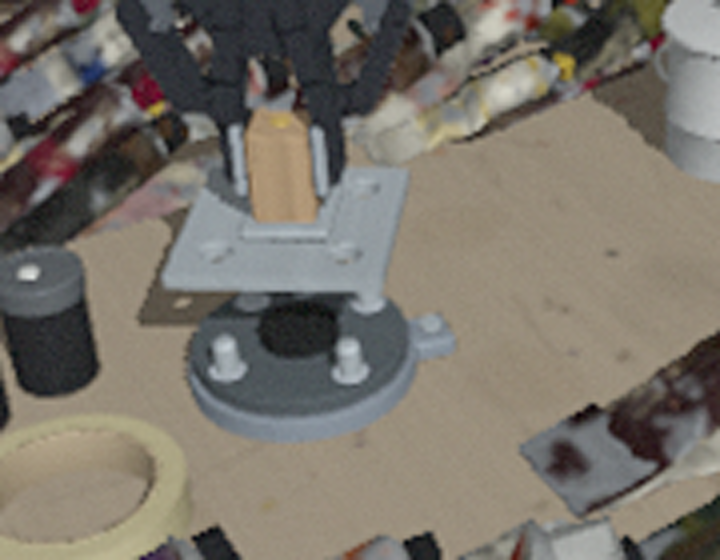

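View pics/top1c.png

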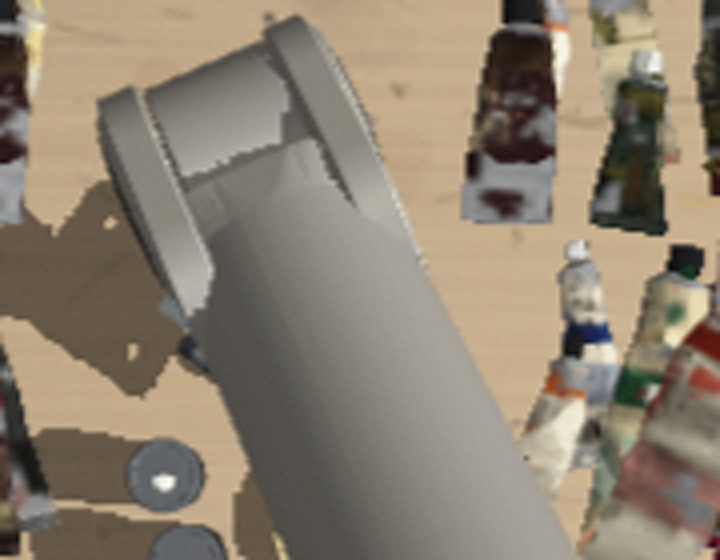

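In the side crop the foot is held level above the base, with plate corners near (163,285), (380,291), (408,170) and (213,167). The arm hides the foot from the top camera. I'll check the plate position seen by the side camera against the TCP.

Run:
```python
from geo import *
sq=lambda h,z:[(h*a,h*b,z) for a in(-1,1) for b in(-1,1)]
px=uncrop([(163,283),(380,290),(409,170)],(120,130),4)
for z in(.090,.092):
    x,r=fit([("side",px,sq(.05,z))],[.4284,.349]);print(x[:2],np.degrees(x[2])%90,r.round(1))
h=uncrop([(217,250),(345,252),(365,186)],(120,130),4)
x,r=fit([("side",h,sq(.03,.092))],[.4284,.349]);print(x[:2],np.degrees(x[2])%90,r.round(1))
# foot original vs two-grip-centred TCP
```

```text
[0.42917193 0.34525641] 55.68426320813408 [-0.3 -0.1  0.3 -0.9  0.   1.5]
[0.42804491 0.34242911] 55.77898823290005 [-0.5 -0.1  0.4 -0.9  0.1  1.3]
[0.43221738 0.34977098] 55.51236666016978 [ 0.  -0.1  0.  -0.  -0.1  0.1]
```

Run:
```python
from station import robot
import numpy as np
x,y=.4267,.349
robot.line_to([x,y,.095],[180,0,55.5],velocity=.08); robot.pause(.3)
f0=robot.current_contact_force()
s=robot.line_to([x,y,.071],velocity=.015,f_stop=5)
print(s,robot.current_tool_pos(),robot.current_contact_force()-f0,robot.current_torque(),robot.current_time_s())
```

```text
True [0.42662699 0.34898211 0.07281854] [-4.01783711e-03  5.80612083e-01  8.60471854e+00] [ 0.02862311 -0.03088177 -0.02516029] 13.6417
```

The foot stopped at the pad's height (underside 7.8 mm above the face), so the studs have entered. I'll press slowly with a force limit.

Run:
```python
from station import robot
import numpy as np
p=robot.current_tool_pos(); z0=robot.current_contact_force()[2]
for z in(.0705,.068,.066,.065,.0645,.064):
    s=robot.line_to([p[0],p[1],z],velocity=.008,f_stop=14)
    f=robot.current_contact_force();print(z,s,robot.current_tool_pos().round(5),f.round(2),robot.current_torque().round(2))
    if s or f[2]-z0>12: break
print(robot.current_time_s())
```

```text
0.0705 False [0.42676 0.34907 0.07054] [ 0.02 -0.55  3.9 ] [-0.1   0.01  0.02]
0.068 False [0.42674 0.34902 0.06778] [0.02 0.58 1.46] [ 0.13 -0.2  -0.02]
0.066 False [0.42671 0.34906 0.06592] [1.01 0.5  2.45] [ 0.12 -0.25 -0.03]
0.065 False [0.42665 0.34902 0.06512] [-1.1  -0.57  4.73] [ 0.1  -0.16 -0.01]
0.0645 False [0.4267  0.34898 0.06512] [-1.28 -0.84  7.87] [-0.08  0.02 -0.01]
0.064 False [0.4267 0.349  0.0651] [-2.05 -0.83 11.23] [-0.19  0.2  -0.03]
15.6833
```

It has seated: the TCP is stuck at 0.0651, as expected for flush, while the force rises. Next I unload, release, withdraw and look.

Run:
```python
from station import robot, fingers, vision
import cv2
p=robot.current_tool_pos()
robot.line_to([p[0],p[1],.0651],velocity=.01)
fingers.gripper_to(1.0); robot.pause(.2)
robot.line_to([p[0],p[1],.2],velocity=.1)
robot.move_to([.3,.5,.28],[180,0,90]); print(robot.current_contact_force(),robot.current_time_s())
for n,(r,c) in(("side",(150,140)),("top",(180,180))):
    im=vision.grab_frame(n)[:,:,::-1]
    cv2.imwrite(f"pics/{n}2c.png",cv2.resize(im[r:r+110,c:c+130],None,fx=4,fy=4,interpolation=cv2.INTER_CUBIC))
```

```text
[ 0.83434797 -1.14554203  0.21365727] 19.0917
```

View pics/side2c.png

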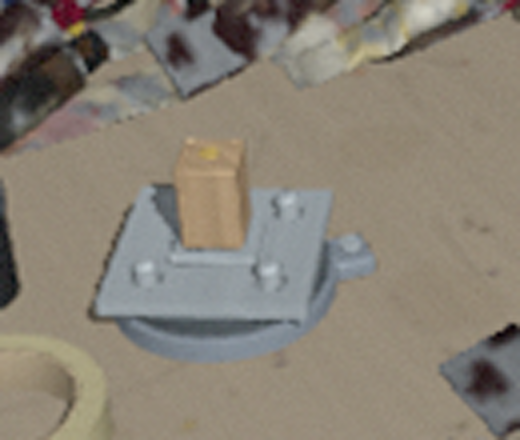

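View pics/top2c.png

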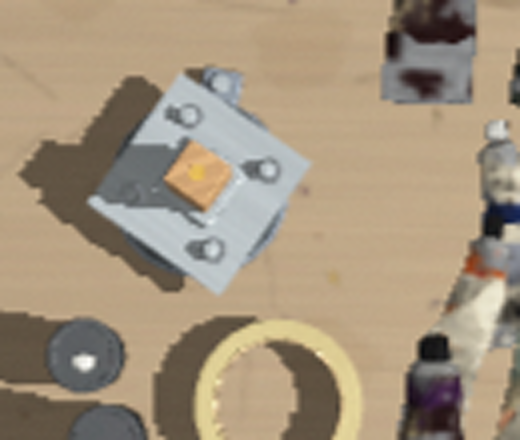

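Both views show the foot upright and level on the base. Stud tips show through the holes at side crop (147,270), (268,275) and (288,205), and the stub hides the fourth. The tape hasn't moved and the arm is clear.

```bash
python3 -c "
from station import workorder
workorder.close_job()"
```

```text
the job is handed in; nothing more can be done
```

The foot is on the base, pressed down flush and released, and the job is handed in at about 19 s of the allowed 72 s. No verdict was reported.

**How it was done:** I found the foot and studs in both cameras and centred the foot with two light grips at right angles. I then lifted it about 84 mm, carried it over and lowered it at the measured stud angle. All four studs entered on the first descent, so I did not need to search by turning it. I then pressed down slowly against the pad.

**What the checks showed:**
- **Entry:** the underside stopped 7.8 mm above the face, which matches the pad height of 8 mm.
- **Flush:** the underside ended about 0.1 mm above the face, judged from the tool height. It went no lower as the force rose.
- **Force:** the highest wrist force I read was about 11 N, with the limit at 30 N. I only read the force between steps.
- **Final pictures:** the plate looks flat, with three stud tips showing through their holes. The stub or its shadow hides the fourth. The tape looks unmoved. I did not check the dropper bottle and muller afterwards, but the arm never went near them.

**Disagreement:** the two cameras put the base about 3.4 mm apart in x. I corrected the side view using the held foot, whose position was known, and the two then agreed within 1 mm. A fit to the plate's corners in the same side picture was several millimetres off in y, so I used the holes instead.

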